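# Refit the set collar on a sprung spindle and hold it for tightening

## Task

On the upright spindle, feel for the flat of the bare shaft with the fingers and turn the shaft until the flat squarely faces the front edge of the bench, where I stand. Then fit the set collar (the steel ring with the hex-head screw) over the shaft with its screw on the flat, push it down against the spring until the spring cup sits on the housing, and finish while still gripping it and holding it down there, so that I can tighten the screw. Leave the pulley, the wrench and the sanding block where they lie.

Things in the scene. Friction and masses are not known exactly. Their poses are not given: they have to be found in the camera images.
- spindle_unit: Grey cast bearing housing on a 160 x 130 x 18 mm plywood board, fixed to the bench, with an upright spindle in its middle. Origin: on the spindle axis at bench height, z up; x points roughly away from the bench front (turned by up to 0.4 rad). The housing is 86 mm across at its foot and ends in a flat shoulder 43 mm across, 70 mm above the bench, below the spring cup.
- spindle: The steel shaft that turns in the unit: 20 mm thick, with one flat milled 4 mm deep (16 mm from flat to back, flat 16 mm wide) from its end down into the spring cup. Origin: on its axis at bench height, z up, x straight out of the flat; turns with the shaft. It turns either way without stops, drags lightly (0.04 N m) and stays where left. 38 mm of it stand bare above the cup.
- shaft_end (a point): Centre of the shaft's upper end, on its axis, 130 mm above the bench; the end is bevelled by 2.5 mm. Turns with the shaft, axes as those of spindle.
- bench_front (a point): Point on the front edge of the bench top, world axes: x points from the front edge straight to the back, so the flat faces the front when it looks along negative x.
- spring_cup (a joint): How far the spring cup is pressed down (m): 0 at rest, 0.010 when it sits on the housing shoulder. The cup is a steel disc 42 mm across and 12 mm high round the shaft on a coil spring; its top is 92 mm above the bench at rest. It starts to move at about 5 N and needs 11 N at the bottom; let go, it lifts the collar again.
- collar: Set collar lying flat on the bench: steel ring 48 mm across, 26 mm high, bore 22 mm, about 0.28 kg, one radial hex-head screw at half height. Origin: on its axis at the underside, z up, x outward along the screw. Pressed home on the shaft, its underside is 82 mm above the bench. It goes further than 10 mm over the shaft only with the screw within about 13 degrees of the flat.
- collar_screw (a point): Outer end of the collar's screw head (about 11 mm across), 31.5 mm from the collar's axis along its x, 13 mm above its underside. The screw's inner tip, 6 mm thick, stands into the bore to 6.8 mm from the axis; its lower side is 10 mm above the underside.
- pulley: Aluminium V-belt pulley lying flat, 70 mm across, 30 mm high over its hub, with one belt groove and no screw; not used now. Origin: centre of its underside. Collar and pulley may have changed places.
- adj_wrench: Steel adjustable wrench 218 mm long, 13 mm high, lying on the bench between collar and spindle unit; origin at the middle of its underside, length along its y. Leave alone.
- sanding_block: Brown sanding block 67 x 112 x 36 mm lying behind the collar and pulley, on the left; origin at the centre of its underside. Leave alone. To its right, between it and the small tins, a fixed bench grinder 214 mm high stands behind the work, its front about 0.60 m from the robot's base: pass in front of it or above it.
Things that resemble listed ones, but are neither listed nor needed, are in the scene too. What is shaped like the collar but red or turquoise is not meant.

How it is judged:
On the way, in this order (a step that is already met when the one before it is completed fails the run):
1. the fingers hold the bare shaft with its flat facing the front edge of the bench (within 20 degrees), the collar not yet on it (angle between the x axis of shaft_end and the x axis of bench_front, either way round below 0.35 rad and x of bench_front in the frame of spindle above 0 m and contact force between the fingers and spindle above 0.5 N and horizontal distance between collar and shaft_end above 0.06 m), for 0.1 s.
2. the collar is over the shaft, its underside more than 18 mm below the shaft's end, with the screw on the flat (horizontal distance between collar and shaft_end below 0.003 m and z of collar in the frame of shaft_end below -0.018 m and x of collar_screw in the frame of shaft_end above 0.02 m), for 0.1 s.
At the end, for the whole second after the job is handed in: Flat faces the bench front within 20 degrees; collar on the shaft (axes within 2.5 mm, tilt under 4 degrees), screw over the flat within 23 degrees, underside at most 84.5 mm up, spring cup pressed at least 7.5 of its 10 mm; fingers still grip the collar (over 2 N) and it is at rest (angle between the x axis of shaft_end and the x axis of bench_front, either way round below 0.35 rad and x of bench_front in the frame of spindle above 0 m and horizontal distance between collar and shaft_end below 0.0025 m and angle between collar's own z axis and vertical below 0.07 rad and angle between the x axis of collar and the x axis of shaft_end, either way round below 0.4 rad and x of collar_screw in the frame of shaft_end above 0.02 m and z of collar in the frame of spindle_unit below 0.0845 m and value of joint spring_cup above 0.0075 m and contact force between the fingers and collar above 2 N and linear speed of collar below 0.01 m/s); the arm keeps its last pose, push and grip.
It fails at once if the pulley is moved more than 25 mm (distance of pulley from where it was at the start of the episode above 0.025 m).
It fails at once if the wrench is moved more than 25 mm (distance of adj_wrench from where it was at the start of the episode above 0.025 m).
It fails at once if the sanding block is moved more than 25 mm (distance of sanding_block from where it was at the start of the episode above 0.025 m).
It also fails if it takes over 64 s, if anything falls off the work surface, if the arm or the gripper's body presses on something with over 40 N, if the wrist force passes 120 N, or if a joint passes its speed limit or range.

## Robot

A 7-joint arm with a two-finger parallel gripper is mounted at the origin on a cart in front of the work surface, level with it; the furniture and walls round the work are solid. World frame = base frame: x ahead of the robot, y to its left, z up, the work surface at z = 0. Lengths are in m, angles in rad, forces in N, time in s.
With the tool pointing down it reaches from about 0.425 to 0.925 m from the base axis. Payload 6.8 kg.
Tool frame: the origin (TCP) lies on the centre line of the jaws, within the pads' length; the fingertips stand bot.tip_reach ahead of it and the grasp point (between the pads) lies 3 mm ahead of it (bot.tip_reach is the distance from the TCP to the fingertips, in m); z points along the fingers, y is the line along which they close (so a half turn about z gives the same grasp; the last joint's range is limited). The gripper opens to 85 mm and grips with 20 to 120 N. Pads are 22 mm wide; open, the fingers measure 114 mm over their backs; the gripper's body (76 mm by 85 mm) begins 54 mm behind the grasp point. The pads swing forward as they close: fully open they stand 13 mm farther back than shut.
Start: joints at [-0.108, 0.477, 0.022, 1.555, -0.011, 1.109, -0.083], TCP at [0.675, 0, 0.253] pointing down, gripper open.
Joint ranges: [-2.96, 2.96], [-0.34, 2.1], [-1.41, 1.46], [0.24, 2.44], [-1.37, 4.51], [0.17, 1.92], [-2.96, 2.96]. Speed limits (rad/s): [2.39, 2.39, 3.14, 3.14, 3.14, 3.14, 3.14].

## Interface

Orientations are given as a unit quaternion [w, x, y, z].
In Python, from station import bot gives the robot as it stands.
- The arm moves only by the tool jog_arm, never from a script. Its argument "deltas" is a list of rows, each a list of 7 numbers: the shift along the world's x, y, z in m, then the turn, a rotation vector about the world's x, y, z in rad, then the opening, from 0 (shut) to 1 (fully open). In form: [[x, y, z, rx, ry, rz, grip], ...]. A call has 1 to 10 rows; each row shifts and turns the commanded pose from where the row before left it; what a row does not reach is not made up. A row lasts 1/10 s, in which the tool goes at most 50 mm and 8.59 degrees, less where a joint would pass 70% of its speed; a pose out of reach is approached as far as the arm can. A call with a gripper value outside its range is refused whole. The fingers move at their own pace and stop on an object; "newtons" is the grip in N (left out, the last holds). Time passes only in rows, so rows that do not move let the fingers close. It gives the time, the measured TCP pose, the force, the opening and the grip force at its end, in the units of the state.
- bot.get_obs(): the state, without advancing time (a new reading comes with each control period).
- bot.read_camera(name): name is "scene" or "side" or "wrist"; returns a dict with "img" (400x640x3 uint8, red, green, blue), "K" (3x3 intrinsics, pixels), "dist_coeffs" ([k1, k2, p1, p2, k3] as OpenCV has them; the pictures are not rectified), "eye" and "attitude" of the camera in the world. Camera axes: x right, y down, z forward; pixel columns grow to the right and rows downward; lengths in m; the calibration is good to about 2 mm. A picture is of the moment at which its call begins. There is no depth.
- bot.hand_in(): hands the job in; it is judged then, once.
The state is a dict: "t": time; "q": joint angles; "joint_vel": joint speeds; "joint_torque": joint torques, N m; "eef_pos": TCP position; "tool_rot": TCP orientation; "contact_force": force on the tool from outside, world axes, zero at the start; "torque": the same for the moment, N m; "gripper_width": opening from 0.0 (shut) to 1.0 (fully open); "grasp_force": force on a finger pad.
Only numpy, scipy, OpenCV 4.12 (cv2) and the standard library are available. Lean on these libraries where they do the work, as an engineer would, in place of code of your own. Each camera call takes 0.05 s, during which the arm holds its last target. There are 200 camera calls.

## Working session

There is one attempt and no reset: what is moved stays moved. The work goes in short steps, Python scripts to look and compute and a tool call to move; the robot and the scene stay as the last step left them, time stands still between calls to the robot, and variables do not carry over. Pictures are saved under pics/ and viewed, at most 10 in all, crops included, and the job is handed in when it is done.

Besides the shell and the picture viewer there is one more tool, called after ">>>" by a JSON object that holds its "op" and its "data", one argument or row to a line. jog_arm: Moves the arm, as the interface text tells. Its arguments: {"type":"object","properties":{"deltas":{"type":"array"},"newtons":{"type":"number"}},"required":["deltas"]}

```bash
mkdir -p pics; cat > h.py <<'E'
import numpy as np,cv2
from station import bot
from scipy.spatial.transform import Rotation as R
def cam(n):
    c=bot.read_camera(n)
    a=np.array(c['attitude'],float)
    c['R']=a if a.shape==(3,3) else R.from_quat(np.roll(a,-1)).as_matrix()
    c['K']=np.array(c['K'],float);c['d']=np.array(c['dist_coeffs'],float);c['e']=np.array(c['eye'],float)
    return c
def save(c,f): cv2.imwrite(f,c['img'][:,:,::-1])
def ray(c,px):
    p=cv2.undistortPoints(np.array(px,float).reshape(-1,1,2),c['K'],c['d']).reshape(-1,2)
    return np.c_[p,np.ones(len(p))]@c['R'].T
def onz(c,px,z):
    r=ray(c,px); return c['e']+r*((z-c['e'][2])/r[:,2])[:,None]
def proj(c,P):
    P=np.atleast_2d(np.array(P,float)); rv=cv2.Rodrigues(c['R'].T)[0]
    return cv2.projectPoints(P,rv,-c['R'].T@c['e'],c['K'],c['d'])[0].reshape(-1,2)
E
python3 - <<'E'
from h import *
o=bot.get_obs();print({k:np.round(v,3) for k,v in o.items()},bot.tip_reach)
for n in['scene','side','wrist']:
    c=cam(n);save(c,f'pics/{n}0.png');print(n,c['attitude'],c['e'],c['K'].tolist())
    np.save(f'pics/{n}0.npy',c,allow_pickle=True)
a=cv2.imread('pics/scene0.png');
E
```

```text
{'t': np.float64(0.0), 'q': array([-0.108,  0.478,  0.022,  1.556, -0.012,  1.109, -0.083]), 'joint_vel': array([-0.002, -0.002, -0.   ,  0.   , -0.002,  0.002,  0.001]), 'joint_torque': array([-1.0000e-03, -5.9644e+01,  1.6080e+00, -2.8119e+01,  1.2000e-02,
        9.0000e-03,  0.0000e+00]), 'eef_pos': array([0.674, 0.   , 0.252]), 'tool_rot': array([-0.001,  0.707,  0.707, -0.001]), 'contact_force': array([-0.88 , -0.298, -0.082]), 'torque': array([-0.014,  0.002,  0.04 ]), 'grasp_force': np.float64(0.0), 'gripper_width': np.float64(1.002)} 0.022
scene [-0.38065115  0.89379429 -0.22190227  0.08364123] [ 0.19119122 -0.70236293  0.68514707] [[367.39602521329203, 0.0, 315.5040869585997], [0.0, 367.39602521329203, 198.74412053075974], [0.0, 0.0, 1.0]]
side [-0.52946998  0.84792165  0.02480679 -0.00866269] [ 0.49127453 -1.23335486  0.64709303] [[462.11597640613644, 0.0, 319.61165423038005], [0.0, 462.11597640613644, 205.16534141548942], [0.0, 0.0, 1.0]]
wrist [ 1.45154657e-01  9.89408711e-01  1.40116636e-04 -7.13022264e-04] [0.67430217 0.07349787 0.37338581] [[338.65565576860297, 0.0, 319.2446357782268], [0.0, 338.65565576860297, 196.27549145789789], [0.0, 0.0, 1.0]]
```

View pics/scene0.png

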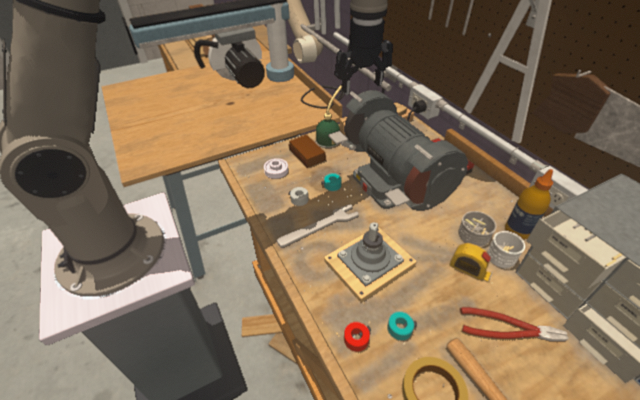

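View pics/wrist0.png

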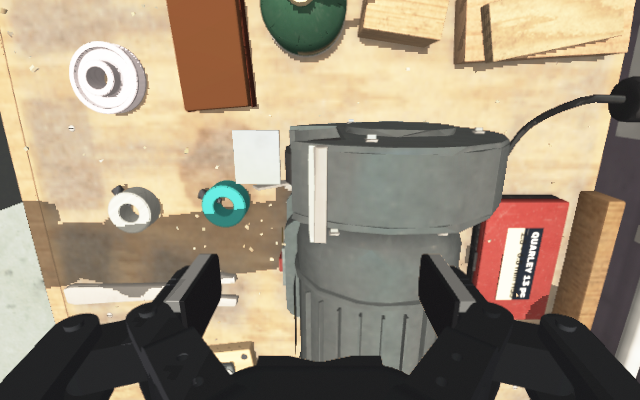

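View pics/side0.png

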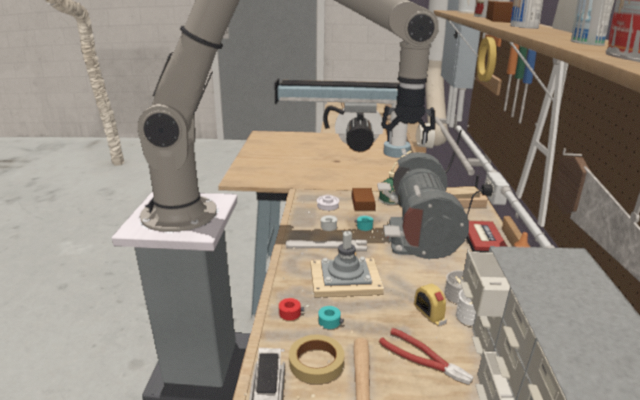

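The scene picture shows the shaft top at about (374,228), the steel collar at (299,196), the pulley at (276,168) and the wrench at (318,228). In the wrist picture the collar is at (132,209), with its screw at the upper left near (118,189).

```bash
python3 - <<'E'
from h import *
L=lambda n:np.load(f'pics/{n}0.npy',allow_pickle=True).item()
s,d,w=L('scene'),L('side'),L('wrist')
print('shaft',onz(s,[[374,226]],.13),onz(d,[[347.5,234]],.13))
print('collar',onz(s,[[299,192]],.026),onz(w,[[130.5,209]],.026),'screw',onz(w,[[117,188]],.013),onz(d,[[329,219]],.026))
print('pulley',onz(w,[[97,75]],.03)); print('wrench',onz(w,[[70,293],[235,280],[235,300]],.01),onz(s,[[280,243],[357,213]],.01))
print('grinder front etc',onz(w,[[283,250]],.1))
# crop mosaics
def cr(c,x,y,r,k): i=c['img'][y-r:y+r,x-r:x+r,::-1];return cv2.resize(i,(400,400),interpolation=cv2.INTER_CUBIC)
m=np.hstack([cr(w,132,209,40,1),cr(s,374,240,40,1)]);cv2.imwrite('pics/m0.png',m)
E
```

```text
shaft [[ 0.51210758 -0.31528872  0.13      ]] [[ 0.51366638 -0.32040214  0.13      ]]
collar [[ 0.46627648 -0.04992018  0.026     ]] [[ 0.46715635 -0.04532224  0.026     ]] screw [[ 0.44801287 -0.02504109  0.013     ]] [[ 0.46503104 -0.05287306  0.026     ]]
pulley [[0.45768841 0.09353504 0.03      ]]
wrench [[ 0.36123567 -0.16225885  0.01      ]
 [ 0.57139699 -0.14176031  0.01      ]
 [ 0.56927496 -0.1698694   0.01      ]] [[ 0.35774542 -0.17129808  0.01      ]
 [ 0.5683979  -0.17469317  0.01      ]]
grinder front etc [[ 0.64179897 -0.05819736  0.1       ]]
```

View pics/m0.png

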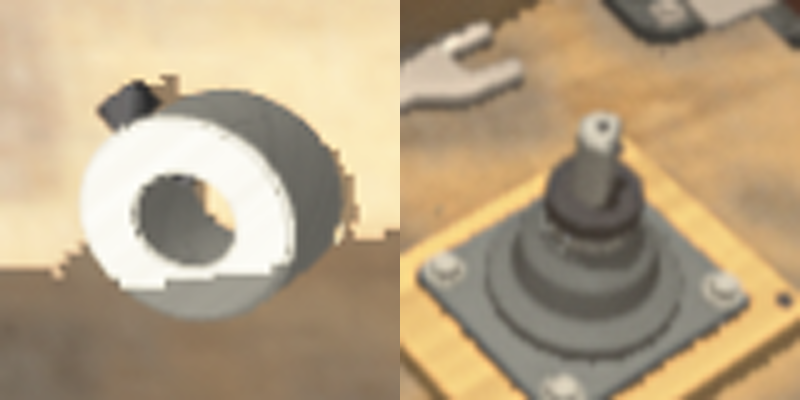

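The crop shows the collar screw pointing to the upper left in the wrist view (−x, +y). The shaft flat can't be made out yet, so I'm moving above the shaft.

>>> {"op": "jog_arm", "data": {
  "deltas": [
    [-0.016,-0.032,0.001,0,0,0,1],
    [-0.016,-0.032,0.001,0,0,0,1],
    [-0.016,-0.032,0.001,0,0,0,1],
    [-0.016,-0.032,0.001,0,0,0,1],
    [-0.016,-0.032,0.001,0,0,0,1],
    [-0.016,-0.032,0.001,0,0,0,1],
    [-0.016,-0.032,0.001,0,0,0,1],
    [-0.016,-0.032,0.001,0,0,0,1],
    [-0.016,-0.032,0.001,0,0,0,1],
    [-0.016,-0.03,0.001,0,0,0,1]
  ]
}}

```text
t: 1.15
eef_pos: [0.5139, -0.3194, 0.2632]
tool_rot: [-0.0, 0.707, 0.707, -0.0]
contact_force: [0.2, -0.8, 0.2]
gripper_width: 1.0
grasp_force: 0.0
```

>>> {"op": "jog_arm", "data": {
  "deltas": [
    [0,0,-0.01,0,0,0,1],
    [0,0,-0.01,0,0,0,1],
    [0,0,-0.01,0,0,0,1],
    [0,0,-0.01,0,0,0,1],
    [0,0,0,0,0,0,0.6],
    [0,0,0,0,0,0,0.6]
  ]
}}

```text
t: 1.75
eef_pos: [0.5153, -0.3173, 0.2229]
tool_rot: [-0.0, 0.707, 0.708, -0.0]
contact_force: [0.5, -0.1, -0.5]
gripper_width: 0.691
grasp_force: 0.0
```

```bash
python3 - <<'E'
from h import *
o=bot.get_obs();print(o['eef_pos'],o['tool_rot'],o['gripper_width'])
c=cam('wrist');np.save('pics/w1.npy',c,allow_pickle=True)
p=proj(c,[[.513,-.318,.13]])[0];print(p)
x,y=p.astype(int);r=60
x0,y0=max(x-r,0),max(y-r,0);print(x0,y0)
cv2.imwrite('pics/w1.png',np.hstack([cv2.resize(c['img'][y0:y0+120,x0:x0+120,::-1],(600,600),interpolation=cv2.INTER_CUBIC)]))
E
```

```text
[ 0.51534146 -0.31725129  0.22293557] [-3.73063820e-04  7.06665846e-01  7.07547341e-01 -4.82942645e-05] 0.6914447863400861
[316.38057196 210.85829335]
256 150
```

View pics/w1.png

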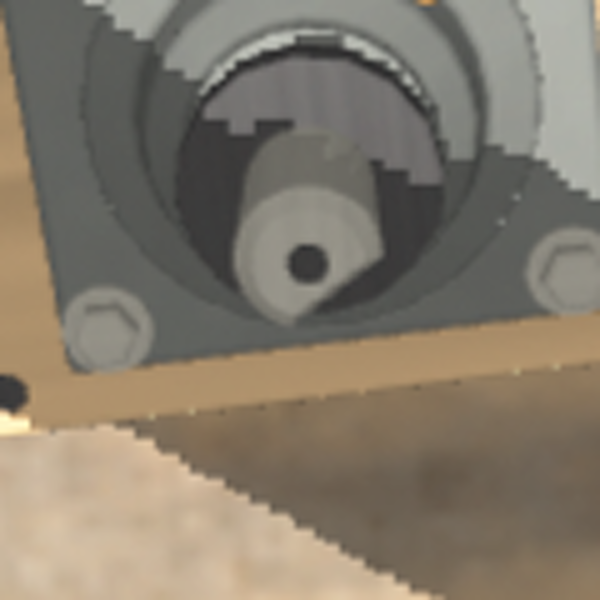

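The crop shows the shaft end with its centre hole at crop (308,263). The flat runs from crop (385,250) to (292,325), so it looks to the lower right.

```bash
python3 - <<'E'
from h import *
c=np.load('pics/w1.npy',allow_pickle=True).item()
f=lambda u,v:[256+u/5-.4,150+v/5-.4]
h,a,b=onz(c,[f(308,263),f(385,250),f(292,325)],.13)
print(h,a,b); e=a-b;print(np.linalg.norm(e),'normal deg',np.degrees(np.arctan2(e[1],e[0]))-90)
L=lambda n:np.load(f'pics/{n}0.npy',allow_pickle=True).item()
w=L('wrist')
g=lambda u,v:[92+u/5-.4,169+v/5-.4]
col,bore=onz(w,[g(189,217),g(185,219)],.026);scr=onz(w,[g(128,104)],.013+.0055)[0]
print(col,bore,scr,np.degrees(np.arctan2(*(scr-col)[1::-1])))
print(bot.get_obs()['q'])
E
```

```text
[ 0.51355027 -0.31192986  0.13      ] [ 0.52373575 -0.31011145  0.13      ] [ 0.51140116 -0.32065479  0.13      ]
0.01622665206809898 normal deg -49.47691521609194
[ 0.46535528 -0.04880387  0.026     ] [ 0.46438111 -0.04927134  0.026     ] [ 0.45141593 -0.02513439  0.0185    ] 120.49454369166898
[ 0.35748697  0.39245562  0.11927283  1.76587845 -0.054698    0.98623398
  0.4987368 ]
```

>>> {"op": "jog_arm", "data": {
  "deltas": [
    [-0.0015,0.003,0,0,0,-0.145,0.6],
    [-0.0015,0.003,0,0,0,-0.145,0.6],
    [0,0,0,0,0,-0.145,0.6],
    [0,0,0,0,0,-0.145,0.6],
    [0,0,0,0,0,-0.145,0.6],
    [0,0,0,0,0,-0.145,0.6],
    [0,0,0,0,0,0,0.6]
  ]
}}

```text
t: 2.5
eef_pos: [0.5125, -0.3119, 0.2239]
tool_rot: [0.0, 0.939, 0.343, 0.0]
contact_force: [0.2, 0.3, -0.1]
gripper_width: 0.599
grasp_force: 0.0
```

```bash
python3 - <<'E'
from h import *
o=bot.get_obs();print(o['eef_pos'],o['tool_rot'],o['gripper_width'],o['q'])
c=cam('wrist');np.save('pics/w2.npy',c,allow_pickle=True)
p=proj(c,[[.5136,-.313,.13]])[0];print(p)
x,y=p.astype(int);r=50
print(x-r,y-r)
cv2.imwrite('pics/w2.png',cv2.resize(c['img'][y-r:y+r,x-r:x+r,::-1],(600,600),interpolation=cv2.INTER_CUBIC))
E
```

```text
[ 0.51254901 -0.31189572  0.22392054] [4.62930532e-04 9.39370773e-01 3.42902613e-01 3.66436609e-04] 0.5990056187560219 [ 0.20951212  0.3913321   0.30277868  1.78910787 -0.1372415   0.98048677
 -0.3035648 ]
[322.23475667 208.58724737]
272 158
```

View pics/w2.png

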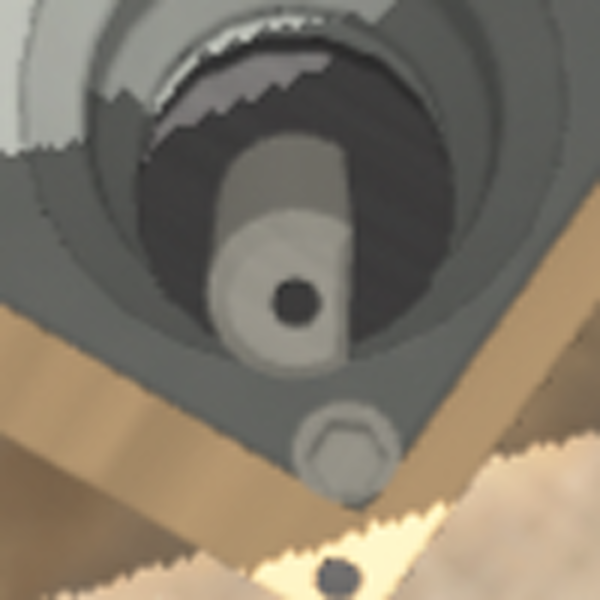

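In this crop the flat is vertical, square to the jaw axis, and the hole at crop (297,302) matches the prediction within about 1 px. I'll descend and grip.

>>> {"op": "jog_arm", "data": {
  "deltas": [
    [0,0,-0.026,0,0,0,0.6],
    [0,0,-0.026,0,0,0,0.6],
    [0,0,-0.026,0,0,0,0.6],
    [0,0,-0.024,0,0,0,0.6],
    [0,0,0,0,0,0,0.4],
    [0,0,0,0,0,0,0.3],
    [0,0,0,0,0,0,0.3]
  ],
  "newtons": 25
}}

```text
t: 3.25
eef_pos: [0.513, -0.3126, 0.1229]
tool_rot: [0.001, 0.939, 0.344, 0.001]
contact_force: [0.1, -0.6, 0.4]
gripper_width: 0.303
grasp_force: 0.0
```

>>> {"op": "jog_arm", "data": {
  "deltas": [
    [0,0,0,0,0,0,0.0],
    [0,0,0,0,0,0,0.0],
    [0,0,0,0,0,0,0.0],
    [0,0,0,0,0,0,0.0]
  ]
}}

```text
t: 3.65
eef_pos: [0.512, -0.3115, 0.1229]
tool_rot: [-0.0, 0.939, 0.344, 0.0]
contact_force: [-3.7, 2.5, 6.6]
gripper_width: 0.183
grasp_force: 25.2
```

>>> {"op": "jog_arm", "data": {
  "deltas": [
    [0.0002,0.0001,0,0,0,-0.142,0],
    [0.0002,0.0001,0,0,0,-0.142,0],
    [0.0002,0.0001,0,0,0,-0.142,0],
    [0.0002,0.0001,0,0,0,-0.142,0],
    [0.0002,0.0001,0,0,0,-0.142,0],
    [0.0002,0,0,0,0,-0.142,0],
    [0.0003,0,0,0,0,-0.142,0],
    [0.0003,-0.0001,0,0,0,-0.142,0]
  ]
}}

```text
t: 4.45
eef_pos: [0.5139, -0.3103, 0.1229]
tool_rot: [-0.001, 0.976, -0.218, 0.0]
contact_force: [-3.9, 5.3, 7.7]
gripper_width: 0.183
grasp_force: 24.9
```

>>> {"op": "jog_arm", "data": {
  "deltas": [
    [0.0002,-0.0001,0,0,0,-0.142,0],
    [0.0002,-0.0001,0,0,0,-0.142,0],
    [0.0002,-0.0002,0,0,0,-0.142,0],
    [0.0002,-0.0002,0,0,0,-0.142,0],
    [0.0002,-0.0003,0,0,0,-0.142,0],
    [0.0002,-0.0003,0,0,0,-0.142,0],
    [0.0001,-0.0003,0,0,0,-0.142,0],
    [0,-0.0003,0,0,0,-0.142,0],
    [0,0,0,0,0,0,0],
    [0,0,0,0,0,0,0]
  ]
}}

```text
t: 5.45
eef_pos: [0.5158, -0.3116, 0.1229]
tool_rot: [-0.002, 0.708, -0.707, -0.001]
contact_force: [-4.0, 7.0, 10.6]
gripper_width: 0.181
grasp_force: 26.2
```

>>> {"op": "jog_arm", "data": {
  "deltas": [
    [0,0,0,0,0,0,0.6],
    [0,0,0,0,0,0,0.6],
    [0,0,0,0,0,0,0.6],
    [0,0,0.03,0,0,0,0.6],
    [0,0,0.035,0,0,0,0.6],
    [0,0,0.035,0,0,0,0.6],
    [0,0,0,0,0,0,0.6],
    [0,0,0,0,0,0,0.6]
  ]
}}

```text
t: 6.25
eef_pos: [0.5155, -0.3135, 0.2219]
tool_rot: [0.001, -0.707, 0.707, -0.001]
contact_force: [0.2, 0.5, -1.0]
gripper_width: 0.598
grasp_force: 0.0
```

```bash
python3 - <<'E'
from h import *
o=bot.get_obs();print(o['eef_pos'],o['tool_rot'],o['gripper_width'],o['q'])
c=cam('wrist');np.save('pics/w3.npy',c,allow_pickle=True)
p=proj(c,[[.5136,-.313,.13]])[0];print(p)
x,y=p.astype(int);r=50
print(x-r,y-r)
cv2.imwrite('pics/w3.png',cv2.resize(c['img'][y-r:y+r,x-r:x+r,::-1],(600,600),interpolation=cv2.INTER_CUBIC))
E
```

```text
[ 0.51548307 -0.3135497   0.22188167] [ 5.06382879e-04 -7.07043937e-01  7.07169090e-01 -7.02347668e-04] 0.5982414074572306 [-0.24225335  0.56162104  0.97373688  1.81106894 -0.53188351  1.05491277
 -2.20815022]
[321.75820049 209.90947346]
271 159
```

View pics/w3.png

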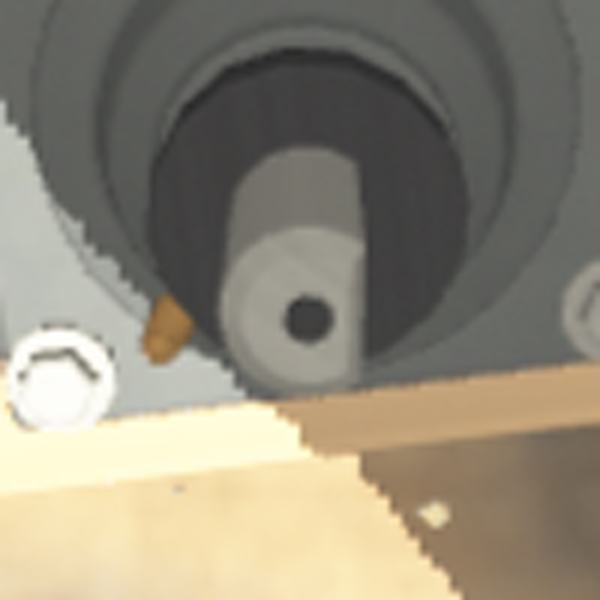

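The crop shows the flat facing image right (world −x, the bench front), with the shaft centre at crop (308,319). Next I'll go above the collar.

>>> {"op": "jog_arm", "data": {
  "deltas": [
    [-0.006,0.033,0,0,0,0.066,0.8],
    [-0.006,0.033,0,0,0,0.066,0.9],
    [-0.006,0.033,0,0,0,0.066,0.9],
    [-0.006,0.033,0,0,0,0.066,0.9],
    [-0.006,0.033,0,0,0,0.066,0.9],
    [-0.006,0.033,0,0,0,0.066,0.9],
    [-0.007,0.033,0,0,0,0.066,0.9],
    [-0.007,0.033,0,0,0,0.066,0.9],
    [0,0,0,0,0,0,0.9],
    [0,0,0,0,0,0,0.9]
  ]
}}

```text
t: 7.3
eef_pos: [0.4645, -0.0486, 0.2205]
tool_rot: [0.0, 0.867, -0.497, -0.001]
contact_force: [1.1, -0.9, 0.6]
gripper_width: 0.897
grasp_force: 0.0
```

>>> {"op": "jog_arm", "data": {
  "deltas": [
    [0,0,-0.025,0,0,0,0.9],
    [0,0,-0.025,0,0,0,0.9],
    [0,0,0,0,0,0,0.9],
    [0,0,0,0,0,0,0.9]
  ]
}}

```text
t: 7.7
eef_pos: [0.4648, -0.0509, 0.1713]
tool_rot: [0.001, 0.866, -0.5, -0.0]
contact_force: [0.8, 0.1, -0.0]
gripper_width: 0.899
grasp_force: 0.0
```

```bash
python3 - <<'E'
from h import *
o=bot.get_obs();print(o['eef_pos'],o['tool_rot'],o['gripper_width'],o['q'])
c=cam('wrist');np.save('pics/w4.npy',c,allow_pickle=True)
p=proj(c,[[.465,-.049,.026]])[0];print(p)
x,y=p.astype(int);r=60
print(x-r,y-r)
cv2.imwrite('pics/w4.png',cv2.resize(c['img'][y-r:y+r,x-r:x+r,::-1],(600,600),interpolation=cv2.INTER_CUBIC))
E
```

```text
[ 0.46483187 -0.05092667  0.17127479] [ 9.91417889e-04  8.66292781e-01 -4.99535561e-01 -2.39617748e-04] 0.8988714185697727 [-0.77500268  0.34984207  0.91597857  2.15880129 -0.38498097  0.80342298
 -2.23178613]
[317.41753661 189.82196973]
257 129
```

View pics/w4.png

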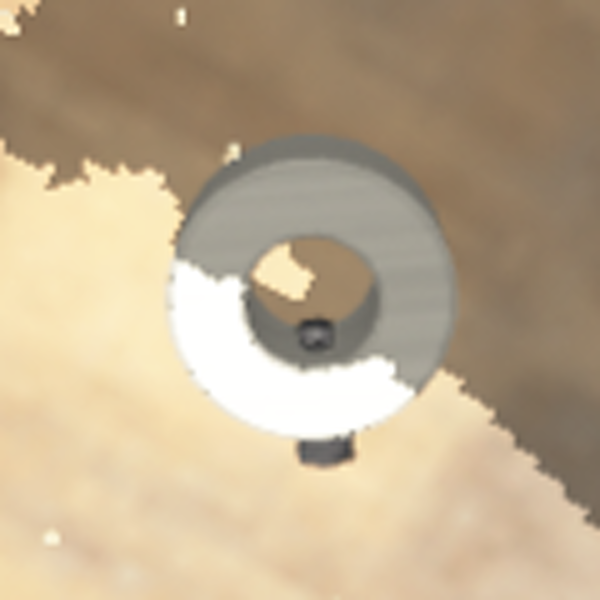

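The crop shows the collar top circle spanning x 170–457 and y 157–440 (centre about (313,298)). Its screw head is at (326,450) and the screw's inner tip at (317,333).

```bash
python3 - <<'E'
from h import *
c=np.load('pics/w4.npy',allow_pickle=True).item()
f=lambda u,v:[257+u/5-.4,129+v/5-.4]
col=onz(c,[f(313.5,298)],.026)[0]; hd=onz(c,[f(326,447)],.016)[0]; tp=onz(c,[f(317,333)],.0155)[0]
print(col,hd,tp)
for a,b in((hd,col),(tp,col),(hd,tp)):
    print(np.degrees(np.arctan2(*(a-b)[1::-1])))
print(onz(c,[f(170,298),f(457,298)],.026))
o=bot.get_obs();m=R.from_quat(np.roll(o['tool_rot'],-1)).as_matrix();print(o['eef_pos'],np.degrees(np.arctan2(m[1,1],m[0,1])),(col-o['eef_pos'])@m)
# same measure for shaft w3
c=np.load('pics/w3.npy',allow_pickle=True).item()
print('shaft',onz(c,[[321.9,211.7]],.13))
E
```

```text
[ 0.4643573  -0.05095484  0.026     ] [ 0.44767507 -0.02651705  0.016     ] [ 0.4592961 -0.0434516  0.0155   ]
124.31903196215032
124.00102637486638
124.45916665818235
[[ 0.48459968 -0.0392542   0.026     ]
 [ 0.44410871 -0.06266255  0.026     ]]
[ 0.46543036 -0.0506627   0.1718743 ] -149.90323874595455 [-0.00041548  0.00104026  0.14587424]
shaft [[ 0.51350319 -0.31174276  0.13      ]]
```

>>> {"op": "jog_arm", "data": {
  "deltas": [
    [-0.0008,0,-0.02,0,0,0.073,0.75],
    [0,0,-0.03,0,0,0,0.75],
    [0,0,-0.03,0,0,0,0.75],
    [0,0,-0.03,0,0,0,0.75],
    [0,0,-0.02,0,0,0,0.75],
    [0,0,-0.01,0,0,0,0.75],
    [0,0,-0.005,0,0,0,0.75],
    [0,0,0,0,0,0,0.75]
  ],
  "newtons": 60
}}

```text
t: 8.55
eef_pos: [0.465, -0.0495, 0.0268]
tool_rot: [-0.0, 0.885, -0.466, 0.0]
contact_force: [0.5, 0.4, 0.6]
gripper_width: 0.75
grasp_force: 0.0
```

>>> {"op": "jog_arm", "data": {
  "deltas": [
    [0,0,0,0,0,0,0.65],
    [0,0,0,0,0,0,0.6],
    [0,0,0,0,0,0,0.5],
    [0,0,0,0,0,0,0.4],
    [0,0,0,0,0,0,0.4],
    [0,0,0,0,0,0,0.4],
    [0,0,0,0,0,0,0.4]
  ]
}}

```text
t: 9.25
eef_pos: [0.4649, -0.0493, 0.0274]
tool_rot: [-0.001, 0.885, -0.466, 0.0]
contact_force: [-0.9, 0.2, 10.2]
gripper_width: 0.535
grasp_force: 60.3
```

>>> {"op": "jog_arm", "data": {
  "deltas": [
    [0,0,0.01,0,0,0,0.4],
    [0,0,0.02,0,0,0,0.4],
    [0,0,0.03,0,0,0,0.4],
    [0,0,0.03,0,0,0,0.4],
    [0,0,0.03,0,0,0,0.4],
    [0,0,0.03,0,0,0,0.4],
    [0,0,0.02,0,0,0,0.4],
    [0,0,0,0,0,0,0.4],
    [0,0,0,0,0,0,0.4]
  ]
}}

```text
t: 10.15
eef_pos: [0.4639, -0.0489, 0.1962]
tool_rot: [-0.0, 0.885, -0.466, -0.0]
contact_force: [0.0, -0.1, -2.4]
gripper_width: 0.535
grasp_force: 63.0
```

```bash
python3 - <<'E'
from h import *
o=bot.get_obs();print(o['eef_pos'],o['tool_rot'],o['gripper_width'],o['grasp_force'],o['contact_force'])
c=cam('wrist');np.save('pics/w5.npy',c,allow_pickle=True)
p=proj(c,o['eef_pos'])[0];print(p)
x,y=p.astype(int)
print(x-100,y-90)
cv2.imwrite('pics/w5.png',cv2.resize(c['img'][y-90:y+60,x-100:x+100,::-1],(800,600),interpolation=cv2.INTER_CUBIC))
E
```

```text
[ 0.46391005 -0.04894565  0.19619485] [-4.63297390e-04  8.84757916e-01 -4.66050628e-01 -1.64396985e-04] 0.5352825188434612 62.96701785642654 [ 7.54019827e-04 -5.32365093e-02 -2.36506616e+00]
[319.24695748 281.9351201 ]
219 191
```

View pics/w5.png

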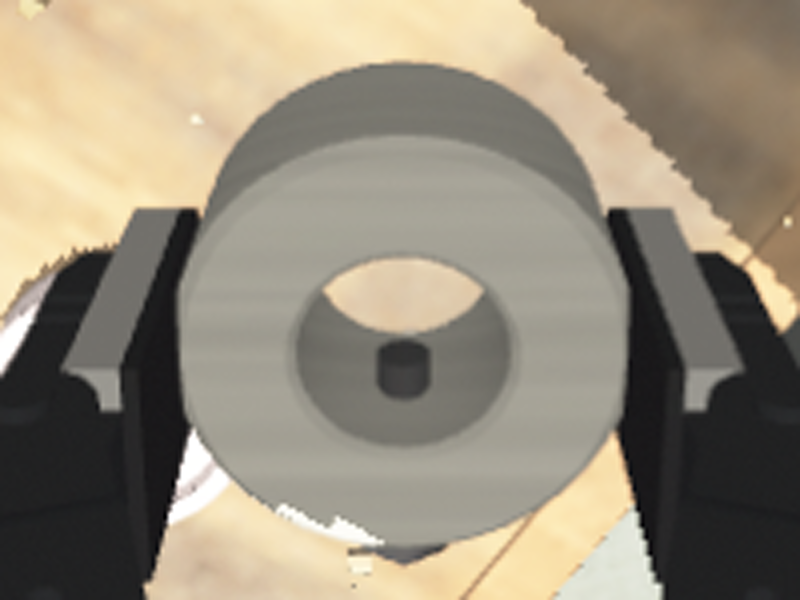

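The crop shows the collar gripped, with the screw centred at x≈403. The outline spans x 178–629 and y 134–546, and the bore spans x 287–520 and y 254–447.

```bash
python3 - <<'E'
from h import *
c=np.load('pics/w5.npy',allow_pickle=True).item()
f=lambda u,v:[219+u/4-.4,191+v/4-.4]
o=bot.get_obs();m=R.from_quat(np.roll(o['tool_rot'],-1)).as_matrix();t=o['eef_pos'];print(t)
for z in(.192,.195):
  for q in([(178,330),(629,330),(403,134),(403,546)],[(288,350),(519,350),(404,254),(404,447)]):
    P=(onz(c,[f(*k) for k in q],z)-t)@m
    print(z,P[:,:2].round(4).tolist(),'x',P[2:,0].mean(),'y',P[:2,1].mean(),'dia',P[0,1]-P[1,1],P[2,0]-P[3,0])
P=(onz(c,[f(403,393)],.184)-t)@m;print('screw y',P)
# camera-in-tool frame x bias check: shaft axis from w1 (yaw 0), w3 (yaw 180)
print('TCP cam offset',(c['e']-t)@m)
E
```

```text
[ 0.46350814 -0.04901952  0.19562766]
0.192 [[0.0018, -0.0237], [0.0018, 0.0231], [0.0236, -0.0003], [-0.0248, -0.0003]] x -0.0006216416106883359 y -0.0002850347546530657 dia -0.0467604333011145 0.048349072838016864
0.192 [[-0.0005, -0.0123], [-0.0005, 0.0117], [0.0105, -0.0002], [-0.0122, -0.0002]] x -0.0008646463030161844 y -0.0002828200228459834 dia -0.024053728971815097 0.022708759456386847
0.195 [[0.0035, -0.0231], [0.0035, 0.0225], [0.0247, -0.0003], [-0.0225, -0.0003]] x 0.0011263841246146565 y -0.0002843598015707764 dia -0.04563930365102659 0.04718985391538835
0.195 [[0.0012, -0.012], [0.0012, 0.0115], [0.012, -0.0002], [-0.0102, -0.0002]] x 0.0008892057205918541 y -0.00028219817024462916 dia -0.02347701599373332 0.022164293510587702
screw y [[-0.01061834 -0.00033727  0.01163827]]
TCP cam offset [ 0.07228557 -0.00025688 -0.12157154]
```

>>> {"op": "jog_arm", "data": {
  "deltas": [
    [0.0062,-0.0329,0,0,0,0.1213,0.4],
    [0.0062,-0.0329,0,0,0,0.1213,0.4],
    [0.0062,-0.0329,0,0,0,0.1213,0.4],
    [0.0062,-0.0329,0,0,0,0.1213,0.4],
    [0.0062,-0.0329,0,0,0,0.1213,0.4],
    [0.0062,-0.0329,0,0,0,0.1213,0.4],
    [0.0062,-0.0329,0,0,0,0.1213,0.4],
    [0.0062,-0.0329,0,0,0,0.1213,0.4],
    [0,0,0,0,0,0,0.4],
    [0,0,0,0,0,0,0.4]
  ]
}}

```text
t: 11.2
eef_pos: [0.5125, -0.3132, 0.1944]
tool_rot: [-0.001, 1.0, -0.002, -0.002]
contact_force: [0.7, -0.1, -2.3]
gripper_width: 0.533
grasp_force: 62.9
```

```bash
python3 - <<'E'
from h import *
for i in range(3):
    c=cam('wrist');o=bot.get_obs();print(o['eef_pos'],o['tool_rot'])
print(o['q'])
x,y=proj(c,[.5136,-.312,.13])[0].astype(int);print(x-100,y-75)
np.save('pics/w6.npy',c,allow_pickle=True)
cv2.imwrite('pics/w6.png',cv2.resize(c['img'][y-75:y+75,x-100:x+100,::-1],(800,600),interpolation=cv2.INTER_CUBIC))
E
```

```text
[ 0.51294322 -0.31193483  0.19453587] [-8.81408810e-04  9.99998281e-01 -7.44817067e-04 -1.45121444e-03]
[ 0.51332589 -0.31122998  0.19481823] [-9.13307943e-04  9.99998834e-01 -3.22097761e-06 -1.22387388e-03]
[ 0.51367448 -0.31097942  0.19519778] [-7.68916454e-04  9.99999197e-01  4.82341977e-04 -8.84496167e-04]
[-0.02811835  0.47865213  0.63103315  1.82709527 -0.34146895  0.94856883
 -0.81767102]
221 148
```

View pics/w6.png

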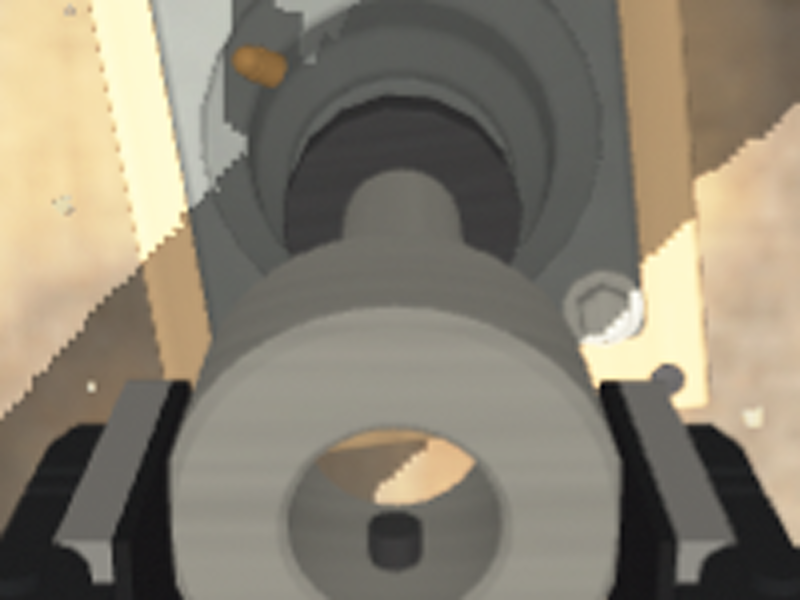

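The crop shows the collar held above the shaft, with the shaft centre (x≈402) about 1 mm to the image right (−y) of the collar centre (x≈395). I'll correct that and lower.

>>> {"op": "jog_arm", "data": {
  "deltas": [
    [0,-0.001,-0.01,0,0,0,0.4],
    [0,0,-0.01,0,0,0,0.4],
    [0,0,-0.008,0,0,0,0.4],
    [0,0,-0.005,0,0,0,0.4],
    [0,0,-0.003,0,0,0,0.4],
    [0,0,-0.002,0,0,0,0.4],
    [0,0,-0.002,0,0,0,0.4],
    [0,0,-0.001,0,0,0,0.4]
  ]
}}

```text
t: 12.15
eef_pos: [0.514, -0.3137, 0.1553]
tool_rot: [0.0, 1.0, 0.0, 0.0]
contact_force: [0.1, -0.5, -2.2]
gripper_width: 0.535
grasp_force: 62.9
```

>>> {"op": "jog_arm", "data": {
  "deltas": [
    [0,0,-0.002,0,0,0,0.4],
    [0,0,-0.002,0,0,0,0.4],
    [0,0,0,0,0,0,0.4]
  ]
}}

```text
t: 12.45
eef_pos: [0.5137, -0.3134, 0.151]
tool_rot: [-0.0, 1.0, 0.0, -0.0]
contact_force: [-0.4, 1.1, -2.2]
gripper_width: 0.538
grasp_force: 62.9
```

>>> {"op": "jog_arm", "data": {
  "deltas": [
    [0,0,-0.002,0,0,0,0.4],
    [0,0,-0.002,0,0,0,0.4],
    [0,0,-0.002,0,0,0,0.4],
    [0,0,0,0,0,0,0.4]
  ]
}}

```text
t: 12.85
eef_pos: [0.5137, -0.3134, 0.1449]
tool_rot: [-0.0, 1.0, 0.0, -0.0]
contact_force: [-0.0, 2.6, -3.6]
gripper_width: 0.536
grasp_force: 62.8
```

>>> {"op": "jog_arm", "data": {
  "deltas": [
    [0,0,-0.002,0,0,0,0.4],
    [0,0,-0.001,0,0,0,0.4],
    [0,0,0,0,0,0,0.4]
  ]
}}

```text
t: 13.15
eef_pos: [0.5138, -0.3134, 0.142]
tool_rot: [-0.0, 1.0, 0.0, -0.0]
contact_force: [-1.4, 1.4, -3.4]
gripper_width: 0.535
grasp_force: 62.8
```

>>> {"op": "jog_arm", "data": {
  "deltas": [
    [0,0.0005,-0.003,0,0,0,0.4],
    [0,0,-0.003,0,0,0,0.4],
    [0,0,-0.003,0,0,0,0.4],
    [0,0,-0.003,0,0,0,0.4],
    [0,0,-0.003,0,0,0,0.4],
    [0,0,-0.003,0,0,0,0.4],
    [0,0,0,0,0,0,0.4],
    [0,0,0,0,0,0,0.4]
  ]
}}

```text
t: 13.95
eef_pos: [0.5138, -0.3132, 0.1241]
tool_rot: [0.0, 1.0, 0.0, -0.0]
contact_force: [-0.8, 2.0, -2.6]
gripper_width: 0.531
grasp_force: 62.8
```

>>> {"op": "jog_arm", "data": {
  "deltas": [
    [0,0,-0.002,0,0,0,0.4],
    [0,0,-0.002,0,0,0,0.4],
    [0,0,-0.002,0,0,0,0.4],
    [0,0,-0.002,0,0,0,0.4],
    [0,0,0,0,0,0,0.4],
    [0,0,0,0,0,0,0.4]
  ]
}}

```text
t: 14.55
eef_pos: [0.5141, -0.3131, 0.1165]
tool_rot: [0.0, 1.0, 0.0, 0.0]
contact_force: [-1.7, 2.6, 3.5]
gripper_width: 0.536
grasp_force: 63.6
```

>>> {"op": "jog_arm", "data": {
  "deltas": [
    [0,0,-0.002,0,0,0,0.4],
    [0,0,-0.002,0,0,0,0.4],
    [0,0,-0.0015,0,0,0,0.4],
    [0,0,-0.001,0,0,0,0.4],
    [0,0,0,0,0,0,0.4],
    [0,0,0,0,0,0,0.4]
  ]
}}

```text
t: 15.15
eef_pos: [0.514, -0.3131, 0.1104]
tool_rot: [-0.0, 1.0, 0.0, 0.0]
contact_force: [-3.1, 3.4, 7.8]
gripper_width: 0.538
grasp_force: 64.1
```

>>> {"op": "jog_arm", "data": {
  "deltas": [
    [0,0,-0.001,0,0,0,0.4],
    [0,0,0,0,0,0,0.4],
    [0,0,0,0,0,0,0.4]
  ]
}}

```text
t: 15.45
eef_pos: [0.514, -0.3132, 0.1096]
tool_rot: [-0.0, 1.0, 0.0, 0.0]
contact_force: [-4.1, 4.1, 9.4]
gripper_width: 0.534
grasp_force: 64.3
```

>>> {"op": "jog_arm", "data": {
  "deltas": [
    [-0.0004,0.0005,-0.0007,0,0,0,0.4],
    [0,0,0,0,0,0,0.4],
    [0,0,0,0,0,0,0.4]
  ]
}}

```text
t: 15.75
eef_pos: [0.514, -0.3131, 0.1095]
tool_rot: [0.0, 1.0, -0.0, 0.001]
contact_force: [-3.0, 4.0, 12.9]
gripper_width: 0.537
grasp_force: 64.6
```

>>> {"op": "jog_arm", "data": {
  "deltas": [
    [0,0,-0.0007,0,0,0,0.4],
    [0,0,0,0,0,0,0.4],
    [0,0,0,0,0,0,0.4]
  ]
}}

```text
t: 16.05
eef_pos: [0.514, -0.3132, 0.1094]
tool_rot: [-0.0, 1.0, -0.0, 0.001]
contact_force: [-6.2, 5.4, 18.1]
gripper_width: 0.533
grasp_force: 65.2
```

>>> {"op": "jog_arm", "data": {
  "deltas": [
    [0,0,0,0,0,0,0.4],
    [0,0,0,0,0,0,0.4],
    [0,0,0,0,0,0,0.4],
    [0,0,0,0,0,0,0.4]
  ]
}}

```text
t: 16.45
eef_pos: [0.514, -0.3131, 0.1094]
tool_rot: [-0.0, 1.0, -0.0, 0.001]
contact_force: [-5.8, 4.6, 18.0]
gripper_width: 0.536
grasp_force: 65.2
```

```bash
python3 -c "
from station import bot
o=bot.get_obs();print(o['eef_pos'],o['contact_force'],o['grasp_force'],abs(o['joint_vel']).max());print(bot.hand_in())"
```

```text
[ 0.51404953 -0.31313492  0.10938306] [-5.79914031  4.63157159 17.99517923] 65.17715502530336 0.0019070963702927201
the job is handed in; nothing more can be done
None
```

The job is handed in (no verdict was returned): the flat was turned to the bench front, and the collar is on the shaft with its screw on the flat, gripped at about 65 N and pressed down (about 20 N) until it stopped at the height expected with the spring cup on the housing. I judged that end position from tool height and force, not from a final picture.

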